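# Eject a pressed tile from the bench die and lay it on the ware board

## Task

A freshly pressed border tile sits sunk in the bench tile die: work the die's ejector lever exactly two clicks up from home, so that the tile stands proud with its foot still held in the die (the third notch would push it right out, so do not go there while the tile is in the die). Grip the raised tile, lift it out and, without dropping it, lay it flat, patterned face up, on the free half of the ware board, wholly on the board and end to end in line with the finished tile, which must not be touched by it or disturbed. Then put the lever back to home so that the ejector is down for the next pressing.

Things in the scene. Friction and masses are not known exactly. Their poses are not given: they have to be found in the camera images.
- die: Fixed tile die: steel block 96 x 152 mm on two grey cheeks and a bed plate 120 x 196 mm. Origin under the bed plate's centre, z up, y along the tile cavity, lever on the +y side. Cavity 59 (x) x 115 (y) mm, 26 mm deep, floor at z = 0.070; the ejector plate (34 x 84 mm) rises through a hole in that floor, 22 mm per rad of lever: 8.8, 17.6 and 26.4 mm at the three notches.
- die_mouth (a point): Centre of the cavity mouth, in the flat top face of the die block, 0.096 above the table. With the lever at the second notch the tile's sides stand 16 mm above this face and 8 mm of them is still in the cavity.
- lever (a joint): Ejector lever, hinged about the die's y at x = -0.022, z = 0.036 of the die. 0 rad = home, leaning 0.95 rad from upright to the die's +x (away from the robot); grows as the knob goes up and over towards -x (the robot). A spring detent holds it at 0, 0.40, 0.80 and 1.20 rad (home, notches 1 to 3) and snaps it to the nearest; a click takes 5 to 9 N at the knob.
- lever_knob (a point): Centre of the black ball knob (32 mm diameter) on the lever's end, 115 mm from the shaft axis, at y = 0.120 of the die. It moves with the lever: 0.103 above the table at home, 0.150 at the second notch.
- tile: The fresh border tile, firm grey-brown clay, about 0.3 kg: 56 (x) x 112 (y) mm, sides 24 mm high, a low raised panel on its top face with a bead along y and three round bosses (28 mm over all). Origin at the centre of its underside, z up through that face. It starts in the cavity, 1.5 mm of play all round, the top edge of its sides 2 mm below the die's top face. Take it across its 56 mm width.
- board: Fixed wooden ware board 110 (x) x 320 (y) mm on two cleats, top face 0.028 above its origin, which is at the centre of its underside. The finished tile lies on its -y half; the +y half is free.
- tile_done: The finished tile, same shape and axes as the other; it lies loose on the -y half of the board, long side along the board's y, its centre 70 to 85 mm from the board's centre. Origin at the centre of its underside.

How it is judged:
By the outcome, as a careful person would: the job done as asked, in the order asked, and still so for the second after the job is handed in, with the robot touching nothing.
It also fails if it takes over 72 s, if anything falls off the work surface, if the arm or the gripper's body presses on something with over 40 N, if the wrist force passes 120 N, or if a joint passes its speed limit or range.

## Robot

A 6-joint arm with a two-finger parallel gripper is mounted at the origin on the work surface; the furniture and walls round the work are solid. World frame = base frame: x ahead of the robot, y to its left, z up, the work surface at z = 0. Lengths are in m, angles in degrees, forces in N, time in s.
With the tool pointing down it reaches from about 0.325 to 0.775 m from the base axis. Payload 5.5 kg.
Tool frame: the origin (TCP) lies between the finger pads; the fingertips stand 11 mm ahead of it and the grasp point (between the pads) lies 8 mm behind it; z points along the fingers, y is the line along which they close (so a half turn about z gives the same grasp; the last joint's range is limited). The gripper opens to 88 mm and grips with 3 to 60 N. Pads are 20 mm wide; open, the fingers measure 115 mm over their backs; the gripper's body (75 mm by 178 mm) begins 61 mm behind the grasp point.
Start: joints at [64.074, 5.22, 70.514, -0, 104.267, -3.249], TCP at [0.231, 0.554, 0.234] pointing down, gripper open.
Joint ranges: [-164.24, 164.24], [-49.07, 125.15], [9.68, 141.18], [-86.29, 266.29], [3.28, 154.24], [-151.56, 151.56]. Speed limits (degrees/s): [147.25, 147.25, 172.46, 180, 180, 180].

## Interface

Orientations are given as [roll, pitch, yaw] about the fixed x, y, z axes, in that order (R = Rz(yaw) Ry(pitch) Rx(roll)).
In Python, from bench import readout, snapshot, calibration, finish_job gives the robot as it stands.
- The arm moves only by the tool servo_tool, never from a script. Its argument "series" is a list of rows, each a list of 4 numbers: the shift along the tool's x, y, z in cm, then the turn about the tool's z in degrees. In form: [[tx, ty, tz, yaw], ...]. A call has exactly 5 rows; each row is the pose to reach, as a shift and turn from the pose commanded when the call began, along the tool's axes at that moment; what a row does not reach only later rows make up. A row lasts 1/10 s, in which the tool goes at most 50 mm and 8.59 degrees, less where a joint would pass 70% of its speed; a pose out of reach is approached as far as the arm can. A call with a gripper value outside its range is refused whole. "grip" is the finger opening in cm, from 0 to 8.78, set as the call begins (left out, the last holds). The fingers move at their own pace and stop on an object; the grip force is fixed at half the most. Time passes only in rows, so rows that repeat a pose let the fingers close, or fill a call up. It gives the time, the measured TCP pose, the force, the opening and the grip force at its end, in the units of the state.
- readout.get_state(): the state, without advancing time (a new reading comes with each control period).
- snapshot(name): name is "scene" or "top"; returns (picture, depth): 480x640x3 uint8, red, green, blue; 480x640 float32, m along the optical axis (not along the pixel's ray), 0 where there is no reading.
- calibration(name): a dict with "fovy" (degrees; the focal length in pixels is half the picture's height over the tangent of half this angle, whatever the lens; pixels are square), "cx", "cy" (the principal point, pixels), "D" ([k1, k2, p1, p2, k3] as OpenCV has them; the pictures are not rectified), "camera_from_world" (4x4, takes a point from world to camera coordinates). Camera axes: x right, y down, z forward; pixel columns grow to the right and rows downward; lengths in m; the calibration is good to about 2 mm. A picture is of the moment at which its call begins. calibration takes no time and is no camera call.
- finish_job(): hands the job in; it is judged then, once.
The state is a dict: "time": time; "joint_pos": joint angles; "qvel": joint speeds; "tau": joint torques, N m; "tool_pos": TCP position; "tcp_rot": TCP orientation; "contact_force": force on the tool from outside, world axes, zero at the start; "moment": the same for the moment, N m; "grip_width": finger opening in m; "grasp_force": force on a finger pad.
Only numpy, scipy, OpenCV 4.12 (cv2) and the standard library are available. Lean on these libraries where they do the work, as an engineer would, in place of code of your own. Each camera call takes 0.05 s, during which the arm holds its last target. There are 200 camera calls.

## Working session

There is one attempt and no reset: what is moved stays moved. The work goes in short steps, Python scripts to look and compute and a tool call to move; the robot and the scene stay as the last step left them, time stands still between calls to the robot, and variables do not carry over. Pictures are saved under pics/ and viewed, at most 10 in all, crops included, and the job is handed in when it is done.

Besides the shell and the picture viewer there is one more tool, called in YAML: its name, and indented under it one key for each argument. servo_tool: Moves the arm, as the interface text tells. Its arguments: {"type":"object","properties":{"series":{"type":"array"},"grip":{"type":"number"}},"required":["series"]}

```bash
mkdir -p pics
cat > h.py <<'E'
import numpy as np, cv2
from bench import readout, snapshot, calibration, finish_job
def cal(n):
    c=calibration(n); f=240/np.tan(np.radians(c['fovy'])/2)
    return np.array([[f,0,c['cx']],[0,f,c['cy']],[0,0,1]]),np.array(c['D'],float),np.array(c['camera_from_world'])
def cloud(n,depth):
    K,D,T=cal(n); v,u=np.mgrid[0:480,0:640]
    p=cv2.undistortPoints(np.stack([u,v],-1).reshape(-1,1,2).astype(np.float64),K,D).reshape(480,640,2)
    P=np.dstack([p*depth[...,None],depth]); W=(P-T[:3,3])@T[:3,:3]
    W[depth==0]=np.nan; return W
def proj(n,X):
    K,D,T=cal(n); r=cv2.Rodrigues(T[:3,:3])[0]
    return cv2.projectPoints(np.array(X,float).reshape(-1,3),r,T[:3,3],K,D)[0].reshape(-1,2)
def take(n,name):
    im,d=snapshot(n); cv2.imwrite(f'pics/{name}.png',im[...,::-1]); np.savez(f'{name}.npz',im=im,W=cloud(n,d)); return im,cloud(n,d)
E
python3 - <<'E'
from h import *
s=readout.get_state(); print(s)
for n in('scene','top'):
    im,W=take(n,n+'0'); T=cal(n)[2]; print(n,-T[:3,:3].T@T[:3,3],T[2,:3])
E
```

```text
{'time': 0.0, 'joint_pos': array([ 6.40747303e+01,  5.26317862e+00,  7.05798331e+01,  7.10881807e-04,
        1.04267995e+02, -3.24911241e+00]), 'qvel': array([ 0.07190845,  0.07654991, -0.02822267,  0.1163647 , -0.06986755,
       -0.02924728]), 'tau': array([-1.49434968e-04, -4.46437240e+01, -4.06458557e+01,  6.97525498e-02,
        2.89702357e-02, -1.19005658e-04]), 'tool_pos': array([0.23119534, 0.55337125, 0.23252631]), 'tcp_rot': array([-1.79889211e+02, -6.97971653e-03,  1.57324011e+02]), 'contact_force': array([-0.15472789,  0.10291033, -0.10374156]), 'moment': array([-0.00170216, -0.04452623,  0.02324452]), 'grasp_force': 0.0, 'grip_width': 0.08788619475083234}
scene [ 0.00091699 -0.79294915  0.52468787] [ 0.43434574  0.79372292 -0.42584939]
top [0.36815783 0.02664885 1.32437215] [ 0.08000422  0.02035106 -0.99658675]
```

View pics/top0.png

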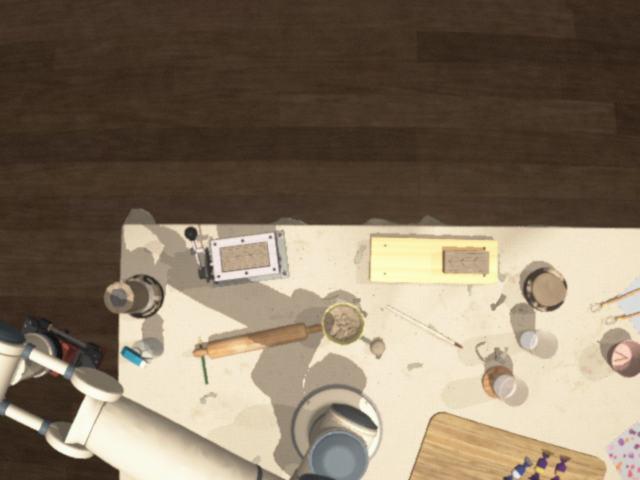

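View pics/scene0.png

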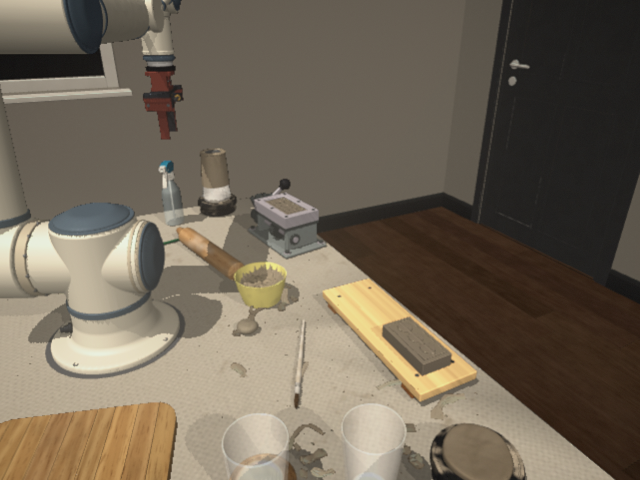

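The top view shows the die centred near (247,257), the knob at (191,233), the board at (434,260) and the finished tile at (467,262). Next I'll measure them.

```bash
cat >> h.py <<'E'
def rect(W,m,lab):
    P=W[m][:,:2]; r=cv2.minAreaRect((P*1000).astype(np.float32)); print(lab,m.sum(),'c',np.round(r[0],1),'size',np.round(r[1],1),'ang',round(r[2],2),'z',np.round(np.nanmedian(W[m][:,2]),4)); return r
def comp(m,seed=None):
    m=cv2.morphologyEx(m.astype(np.uint8),cv2.MORPH_OPEN,np.ones((2,2),np.uint8)); n,l,st,c=cv2.connectedComponentsWithStats(m); k=1+np.argmax(st[1:,4]); return l==k
E
python3 - <<'E'
from h import *
d=np.load('top0.npz');W=d['W'];im=d['im'].astype(int)
v,u=np.mgrid[0:480,0:640]; z=W[...,2]
box=lambda a,b,c,e:(u>a)&(u<b)&(v>c)&(v<e)
print('table z',np.nanmedian(z[box(300,360,240,290)]))
B=box(180,300,215,300)
for lo,hi in((.085,.105),(.005,.03)): rect(W,comp(B&(z>lo)&(z<hi)),f'die {lo}')
B2=box(355,510,225,295)
rect(W,comp(B2&(z>.015)),'board all'); rect(W,comp(B2&(z>.042)),'done')
# tile colour in the die
t=box(205,285,230,285)&(z>.08)&(im.sum(-1)<400)&(im[...,0]-im[...,2]>8); rect(W,comp(t),'tile')
k=box(180,205,220,250)&(im.sum(-1)<120)&(z>.06); k=comp(k); print('knob',k.sum(),np.nanmedian(W[k],axis=0),np.nanmax(z[k]), u[k].mean(),v[k].mean())
print(np.round(z[225:285:4,180:300:6]*1000))
E
python3 - <<'E'
import cv2
im=cv2.imread('pics/top0.png'); cv2.imwrite('pics/crop.png',cv2.resize(im[215:300,170:300],None,fx=6,fy=6,interpolation=cv2.INTER_CUBIC))
E
```

```text
table z 0.0002765200824590256
die 0.085 2553 c [428.3 228.1] size [ 92.7 160. ] ang 8.07 z 0.0966
die 0.005 759 c [427.1 225.1] size [117.9 194.7] ang 8.09 z 0.0106
board all 5585 c [ 425.4 -244.5] size [328.6 112. ] ang 89.4 z 0.0294
done 1060 c [ 421.7 -319.6] size [122.8  56.2] ang 89.71 z 0.0541
tile 37 c [379. 320.] size [21.9 23.5] ang 7.62 z 0.0908Traceback (most recent call last):
  File "<stdin>", line 12, in <module>
  File "h.py", line 19, in comp
    m=cv2.morphologyEx(m.astype(np.uint8),cv2.MORPH_OPEN,np.ones((2,2),np.uint8)); n,l,st,c=cv2.connectedComponentsWithStats(m); k=1+np.argmax(st[1:,4]); return l==k
                                                                                                                                     ~~~~~~~~~^^^^^^^^^^
    return _wrapfunc(a, 'argmax', axis=axis, out=out, **kwds)
    return bound(*args, **kwds)
ValueError: attempt to get argmax of an empty sequence
```

View pics/crop.png

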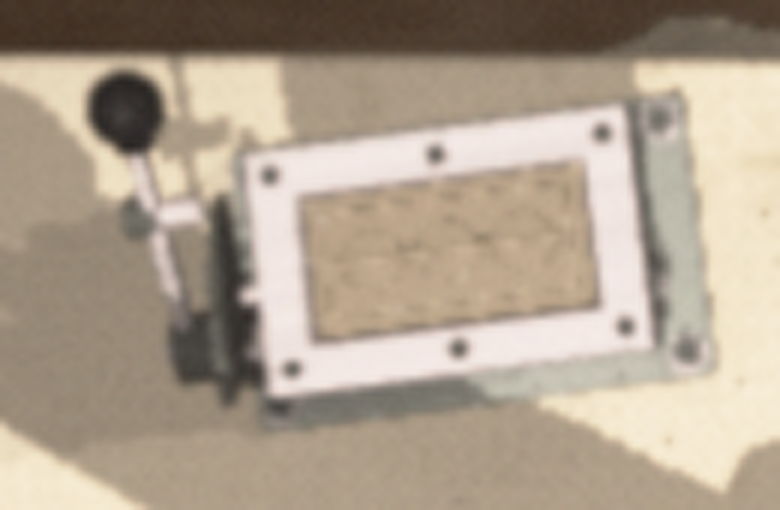

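The crop shows the tile in its cavity with corners at crop (302,197), (582,162), (600,305), (315,340), and the knob centre at (126,110). The lever is at home, leaning to +x.

```bash
cat >> h.py <<'E'
def ray(n,uv,z):
    K,D,T=cal(n); p=cv2.undistortPoints(np.array(uv,float).reshape(-1,1,2),K,D).reshape(-1,2)
    R=T[:3,:3]; C=-R.T@T[:3,3]; d=np.c_[p,np.ones(len(p))]@R
    return C+d*((z-C[2])/d[:,2])[:,None]
E
python3 - <<'E'
from h import *
px=lambda a:np.array(a)/6+[170-.42,215-.42]
for lab,q,z in(('face',[(242,150),(625,103),(655,347),(270,397)],.096),('cavity',[(302,197),(582,162),(600,305),(315,340)],.096)):
    P=ray('top',px(q),z)[:,:2]; c=P.mean(0); y=(P[0]+P[3]-P[1]-P[2])/2; x=(P[0]+P[1]-P[2]-P[3])/2
    print(lab,c,np.linalg.norm(x),np.linalg.norm(y),'yaw',np.degrees(np.arctan2(-y[0],y[1])),np.degrees(np.arctan2(x[1],x[0])))
k=ray('top',px([(126,110)]),.103)[0];print('knob',k)
t=np.radians(7.8);c=np.array([.4275,.2265]);R=np.array([[np.cos(t),-np.sin(t)],[np.sin(t),np.cos(t)]])
print('knob pred',c+R@[-.022+.115*np.sin(.95),.12])
d=np.load('top0.npz');im=d['im'].astype(int)
v,u=np.mgrid[0:480,0:640]
m=(u>355)&(u<510)&(v>225)&(v<295); hsv=cv2.cvtColor(d['im'],cv2.COLOR_RGB2HSV)
yel=m&(hsv[...,1]>70)&(hsv[...,2]>150); br=m&(hsv[...,2]<130)&(d['W'][...,2]>.035)
for lab,mm,z in(('board',yel,.028),('done',comp(br),.052)):
    hull=cv2.convexHull(np.argwhere(comp(mm))[:,::-1].astype(np.float32)).reshape(-1,2)
    P=ray('top',hull,z)[:,:2]; print(lab,mm.sum(),cv2.minAreaRect((P*1000).astype(np.float32)))
im=cv2.imread('pics/top0.png'); cv2.imwrite('pics/crop2.png',cv2.resize(im[225:297,360:510],None,fx=5,fy=5,interpolation=cv2.INTER_CUBIC))
E
```

```text
face [0.43163455 0.22458663] 0.09765451801670953 0.15368256519602866 yaw 7.612119571977413 7.809860449624523
cavity [0.43088173 0.22367124] 0.05678028277694703 0.11296196376636784 yaw 7.480811472487324 7.245097327759146
knob [0.4852951  0.35306964 0.103     ]
knob pred [0.48209499 0.35509921]Traceback (most recent call last):
  File "<stdin>", line 13, in <module>
  File "h.py", line 19, in comp
    m=cv2.morphologyEx(m.astype(np.uint8),cv2.MORPH_OPEN,np.ones((2,2),np.uint8)); n,l,st,c=cv2.connectedComponentsWithStats(m); k=1+np.argmax(st[1:,4]); return l==k
                                                                                                                                     ~~~~~~~~~^^^^^^^^^^
    return _wrapfunc(a, 'argmax', axis=axis, out=out, **kwds)
    return bound(*args, **kwds)
ValueError: attempt to get argmax of an empty sequence
```

Run:
```python
from h import *
d=np.load('top0.npz');im=d['im'].astype(int)
print(im[262,400],im[262,467],im[290,440],im[252,445:500:6].sum(-1))
b=cv2.imread('pics/top0.png'); c=cv2.resize(b[225:297,360:510],None,fx=5,fy=5,interpolation=cv2.INTER_CUBIC)
# overlay of model prediction: board at depth estimate
def draw(c0,yaw,sx,sy,z,col):
    t=np.radians(yaw);R=np.array([[np.cos(t),-np.sin(t)],[np.sin(t),np.cos(t)]])
    P=[np.r_[np.array(c0)+R@[a*sx/2,e*sy/2],z] for a,e in((1,1),(1,-1),(-1,-1),(-1,1))]
    q=(proj('top',P)-[360,225]+.5)*5-.5; cv2.polylines(c,[np.round(q).astype(int)],True,col,1)
draw((.4275,-.2445),-.5,.110,.320,.028,(0,0,255)); draw((.4245,-.3195),-.3,.056,.112,.052,(255,0,0))
cv2.imwrite('pics/crop2.png',c)
```

```text
[252 251 197] [199 174 145] [242 229 202] [452 508 486 488 476 478 487 509 668 626]
```

View pics/crop2.png

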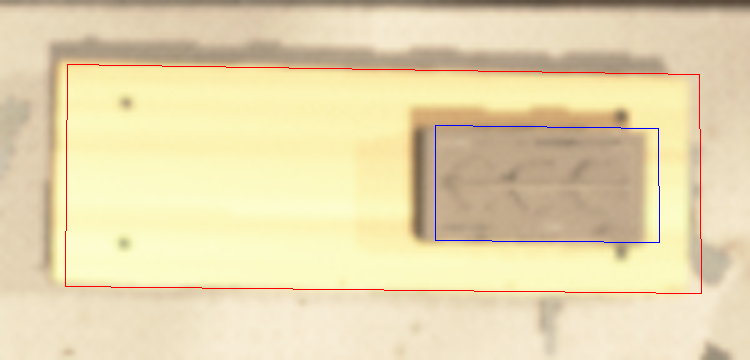

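Compared with the overlay, the board centre is near (0.4295, -0.2395). The finished tile's top face spans crop columns 423–645, which puts its centre near (0.4245, -0.313). Next I'll check obstacle heights and work out the first move.

```bash
cat >> h.py <<'E'
def delta(p,yaw,s=None):
    s=s or readout.get_state(); r,pi,y=np.radians(s['tcp_rot'])
    from scipy.spatial.transform import Rotation as Ro
    R=Ro.from_euler('xyz',[r,pi,y]).as_matrix(); d=R.T@(np.array(p)-s['tool_pos'])*100
    a=(yaw-np.degrees(y)+180)%360-180
    print('delta cm',np.round(d,2),'turn',round(-a,1),'| at',np.round(s['tool_pos'],4),np.round(s['tcp_rot'],1),'F',np.round(s['contact_force'],1),'w',round(s['grip_width'],4),'t',round(s['time'],2))
DC=np.array([.431,.2243]);DY=7.6
def die(x,y,z):
    t=np.radians(DY); return np.r_[DC+[np.cos(t)*x-np.sin(t)*y,np.sin(t)*x+np.cos(t)*y],z]
def knob(q): return die(-.022+.115*np.sin(.95-q),.12,.036+.115*np.cos(.95-q))
E
python3 - <<'E'
from h import *
W=np.load('top0.npz')['W']
for x0 in np.arange(.25,.56,.05):
    print(round(x0,2),[ (round(y0,2),round(float(np.nanmax(np.r_[W[...,2][(abs(W[...,0]-x0)<.025)&(abs(W[...,1]-y0)<.025)],0])),3)) for y0 in np.arange(-.4,.6,.05)])
t=knob(0);print(t,[np.round(knob(q),4) for q in(.2,.4,.6,.8)]); t[2]=.19
delta(t,DY+180)
E
```

```text
0.25 [(np.float64(-0.4), 0.006), (np.float64(-0.35), 0.007), (np.float64(-0.3), 0.013), (np.float64(-0.25), 0.015), (np.float64(-0.2), 0.014), (np.float64(-0.15), 0.009), (np.float64(-0.1), 0.025), (np.float64(-0.05), 0.063), (np.float64(-0.0), 0.063), (np.float64(0.05), 0.064), (np.float64(0.1), 0.051), (np.float64(0.15), 0.05), (np.float64(0.2), 0.05), (np.float64(0.25), 0.047), (np.float64(0.3), 0.042), (np.float64(0.35), 0.009), (np.float64(0.4), 0.561), (np.float64(0.45), 0.568), (np.float64(0.5), 0.61), (np.float64(0.55), 0.532)]
0.3 [(np.float64(-0.4), 0.009), (np.float64(-0.35), 0.009), (np.float64(-0.3), 0.008), (np.float64(-0.25), 0.007), (np.float64(-0.2), 0.013), (np.float64(-0.15), 0.015), (np.float64(-0.1), 0.01), (np.float64(-0.05), 0.06), (np.float64(-0.0), 0.063), (np.float64(0.05), 0.062), (np.float64(0.1), 0.008), (np.float64(0.15), 0.008), (np.float64(0.2), 0.008), (np.float64(0.25), 0.009), (np.float64(0.3), 0.007), (np.float64(0.35), 0.008), (np.float64(0.4), 0.009), (np.float64(0.45), 0.186), (np.float64(0.5), 0.606), (np.float64(0.55), 0.582)]
0.35 [(np.float6
[... 2256 characters left out ...]
, 0.0), (np.float64(-0.2), 0.0), (np.float64(-0.15), 0.0), (np.float64(-0.1), 0.0), (np.float64(-0.05), 0.0), (np.float64(-0.0), 0.0), (np.float64(0.05), 0.0), (np.float64(0.1), 0.0), (np.float64(0.15), 0.0), (np.float64(0.2), 0.0), (np.float64(0.25), 0.0), (np.float64(0.3), 0.0), (np.float64(0.35), 0.0), (np.float64(0.4), 0.0), (np.float64(0.45), 0.0), (np.float64(0.5), 0.0), (np.float64(0.55), 0.0)]
[0.48604355 0.35270786 0.10289356] [array([0.471 , 0.3507, 0.1201]), array([0.4529, 0.3483, 0.134 ]), array([0.4324, 0.3456, 0.144 ]), array([0.4104, 0.3426, 0.1497])]
delta cm [-31.25  -8.69   4.28] turn -30.3 | at [0.2312 0.5534 0.2326] [-179.9   -0.   157.3] F [ 0.4 -0.1  0.1] w 0.0878 t 0.1
```

servo_tool:
  series:
    - [-2,-0.5,-3,-4]
    - [-6,-1.7,-3,-10]
    - [-10,-2.8,-3,-18]
    - [-14,-3.9,-3,-24]
    - [-18,-5,-3,-30.3]
  grip: 5.5

```text
time: 0.6
tool_pos: [0.3791, 0.4369, 0.2632]
tcp_rot: [-180.0, -0.0, -172.1]
contact_force: [0.3, -0.3, -1.1]
grip_width: 0.0554
grasp_force: 0.0
```

Run:
```python
from h import *
t=knob(0); t[2]=.19
delta(t,DY+180)
```

```text
delta cm [-9.44 -9.81  7.32] turn 0.3 | at [0.3791 0.4369 0.2632] [-180.    -0.  -172.1] F [ 0.3 -0.3 -1.1] w 0.0554 t 0.6
```

servo_tool:
  series:
    - [-3,-3,0,0.3]
    - [-6,-6,1,0.3]
    - [-9.4,-9.8,4,0.3]
    - [-9.4,-9.8,7.3,0.3]
    - [-9.4,-9.8,7.3,0.3]

```text
time: 1.1
tool_pos: [0.4834, 0.3506, 0.1833]
tcp_rot: [-179.7, -0.6, -172.9]
contact_force: [-0.7, 0.5, -1.9]
grip_width: 0.0548
grasp_force: 0.0
```

Run:
```python
from h import *
t=knob(0); t[2]=.095
delta(t,DY+180)
im,W=take('scene','s1'); im2,W2=take('top','t1')
k=knob(0); print(proj('scene',[k,readout.get_state()['tool_pos'],die(0,0,.096)]),proj('top',[k]))
a=cv2.resize(im[130:280,210:360],None,fx=3,fy=3,interpolation=cv2.INTER_CUBIC); b=cv2.resize(im2[200:300,170:287],None,fx=3,fy=4.5)
cv2.imwrite('pics/c1.png',np.hstack([a,b])[...,::-1])
```

```text
delta cm [-0.39  0.22  8.83] turn -0.5 | at [0.4834 0.3506 0.1833] [-179.7   -0.6 -172.9] F [-0.7  0.5 -1.9] w 0.0548 t 1.1
[[284.48121799 182.81582925]
 [282.52237225 151.84156826]
 [284.91516333 203.53913487]] [[190.74908113 232.60492483]]
```

View pics/c1.png

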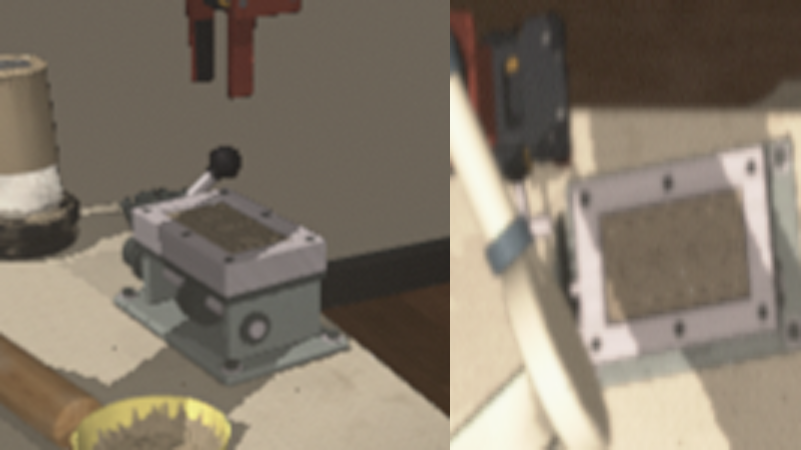

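In the scene crop the knob is at (284.7,183.7), against a predicted (284.5,182.8), and the fingers straddle its line. Descending.

servo_tool:
  series:
    - [-0.2,0.2,1,-0.3]
    - [-0.2,0.2,3,-0.3]
    - [-0.2,0.2,5,-0.3]
    - [-0.2,0.2,6.5,-0.3]
    - [-0.2,0.2,7,-0.3]

```text
time: 1.7
tool_pos: [0.4853, 0.3563, 0.1197]
tcp_rot: [-180.0, -0.1, -172.3]
contact_force: [0.1, 0.3, 0.5]
grip_width: 0.0548
grasp_force: 0.0
```

Run:
```python
from h import *
t=knob(0); t[2]=.095
delta(t,DY+180)
```

```text
delta cm [-0.03 -0.37  2.47] turn 0.1 | at [0.4853 0.3563 0.1197] [-1.800e+02 -1.000e-01 -1.723e+02] F [0.1 0.3 0.5] w 0.0548 t 1.7
```

servo_tool:
  series:
    - [0,-0.35,0.5,0]
    - [0,-0.35,1.5,0]
    - [0,-0.35,2.4,0]
    - [0,-0.35,2.4,0]
    - [0,-0.35,2.4,0]

```text
time: 2.2
tool_pos: [0.4864, 0.3521, 0.0965]
tcp_rot: [-180.0, -0.0, -172.4]
contact_force: [-0.5, -0.0, -0.4]
grip_width: 0.0555
grasp_force: 0.0
```

servo_tool:
  series:
    - [0,0,0,0]
    - [0,0,0,0]
    - [0,0,0,0]
    - [0,0,0,0]
    - [0,0,0,0]
  grip: 2.6

```text
time: 2.7
tool_pos: [0.4868, 0.3521, 0.0969]
tcp_rot: [-180.0, 0.0, -172.4]
contact_force: [0.9, -0.2, 0.7]
grip_width: 0.0304
grasp_force: 30.0
```

Run:
```python
from h import *
t=knob(0); t[2]=.095
delta(t,DY+180)
```

```text
delta cm [0.06 0.07 0.19] turn 0.0 | at [0.4868 0.3521 0.0969] [-180.     0.  -172.4] F [ 0.9 -0.2  0.7] w 0.0304 t 2.7
```

servo_tool:
  series:
    - [0.56,0,-0.73,0]
    - [1.18,0,-1.4,0]
    - [1.86,0,-2.03,0]
    - [2.58,0,-2.6,0]
    - [3.34,0,-3.12,0]

```text
time: 3.2
tool_pos: [0.4527, 0.3474, 0.1281]
tcp_rot: [-180.0, -0.0, -172.4]
contact_force: [0.7, -2.0, -2.8]
grip_width: 0.0307
grasp_force: 30.0
```

servo_tool:
  series:
    - [0,0,0,0]
    - [0,0,0,0]
    - [0,0,0,0]
    - [0,0,0,0]
    - [0,0,0,0]

```text
time: 3.7
tool_pos: [0.4534, 0.3475, 0.1276]
tcp_rot: [-180.0, -0.0, -172.4]
contact_force: [-1.3, -3.6, -0.8]
grip_width: 0.0304
grasp_force: 30.0
```

Run:
```python
from h import *
t=knob(.4); t[2]-=.008
delta(t,DY+180)
```

```text
delta cm [0.04 0.08 0.16] turn 0.0 | at [0.4534 0.3475 0.1276] [-180.    -0.  -172.4] F [-1.3 -3.6 -0.8] w 0.0304 t 3.7
```

servo_tool:
  series:
    - [0.8,0,-0.45,0]
    - [1.64,0,-0.83,0]
    - [2.5,0,-1.15,0]
    - [3.39,0,-1.39,0]
    - [4.29,0,-1.57,0]

```text
time: 4.2
tool_pos: [0.4109, 0.3417, 0.1446]
tcp_rot: [-180.0, 0.1, -172.4]
contact_force: [0.7, -4.8, 2.5]
grip_width: 0.0302
grasp_force: 30.0
```

servo_tool:
  series:
    - [0,0,0,0]
    - [0,0,0,0]
    - [0,0,0,0]
    - [0,0,0,0]
    - [0,0,0,0]

```text
time: 4.7
tool_pos: [0.4101, 0.3416, 0.1447]
tcp_rot: [-180.0, -0.0, -172.4]
contact_force: [-3.0, -5.9, 4.7]
grip_width: 0.0306
grasp_force: 30.0
```

servo_tool:
  series:
    - [0,0,0,0]
    - [0,0,0,0]
    - [0,0,0,0]
    - [0,0,0,0]
    - [0,0,0,0]
  grip: 5

```text
time: 5.2
tool_pos: [0.4107, 0.3423, 0.1435]
tcp_rot: [180.0, -0.0, -172.4]
contact_force: [0.4, -0.2, 0.2]
grip_width: 0.0501
grasp_force: 0.0
```

servo_tool:
  series:
    - [0,0,-1,0]
    - [0,0,-3,0]
    - [0,0,-5,0]
    - [0,0,-7,0]
    - [0,0,-8,0]

```text
time: 5.7
tool_pos: [0.4113, 0.3425, 0.2265]
tcp_rot: [179.9, 0.2, -172.4]
contact_force: [0.1, -0.4, -0.7]
grip_width: 0.0501
grasp_force: 0.0
```

Run:
```python
from h import *
delta(die(0,0,.185),DY+90)
im,W=take('scene','s2')
k=[knob(q) for q in(.4,.8,1.2)]; print((proj('scene',k)-[230,130])*4)
a=cv2.resize(im[130:280,230:380],None,fx=4,fy=4,interpolation=cv2.INTER_CUBIC)
cv2.imwrite('pics/c2.png',a[...,::-1])
```

```text
delta cm [ -0.37 -11.98   4.13] turn 90.0 | at [0.4113 0.3425 0.2265] [ 179.9    0.2 -172.4] F [ 0.1 -0.4 -0.7] w 0.0501 t 5.7
[[173.76092766 176.27157171]
 [115.8129268  164.71741975]
 [ 53.11360339 180.21482076]]
```

View pics/c2.png

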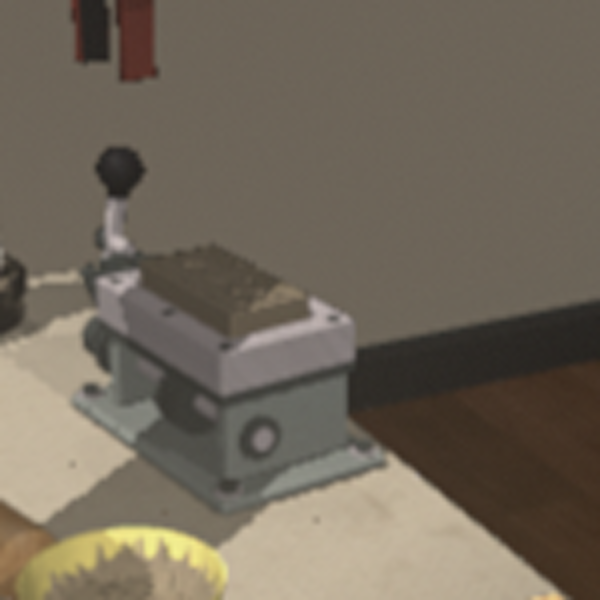

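The knob is at crop (120,170), against a predicted (116,165) for notch 2, and the tile stands proud. I'll turn and move over the tile.

servo_tool:
  series:
    - [0,-2,0,8]
    - [-0.1,-4,0,16]
    - [-0.2,-6,0,24]
    - [-0.2,-8,0,32]
    - [-0.3,-10,0,40]
  grip: 8.5

```text
time: 6.25
tool_pos: [0.427, 0.2425, 0.2228]
tcp_rot: [-180.0, -0.0, 147.3]
contact_force: [1.0, 0.2, -0.6]
grip_width: 0.0839
grasp_force: 0.0
```

servo_tool:
  series:
    - [0,0,0,8]
    - [0,0,0,16]
    - [0,0,0,24]
    - [0,0,0,32]
    - [0,0,0,40]

```text
time: 6.75
tool_pos: [0.427, 0.2433, 0.2228]
tcp_rot: [-179.9, 0.0, 107.3]
contact_force: [-0.1, 0.3, -0.1]
grip_width: 0.0851
grasp_force: 0.0
```

Run:
```python
from h import *
delta(die(0,0,.15),DY+90)
```

```text
delta cm [-1.93 -0.17  7.28] turn 9.7 | at [0.427  0.2433 0.2228] [-179.9    0.   107.3] F [-0.1  0.3 -0.1] w 0.0851 t 6.75
```

servo_tool:
  series:
    - [-0.9,-0.1,2,5]
    - [-1.9,-0.17,4,9.7]
    - [-1.9,-0.17,6,9.7]
    - [-1.9,-0.17,7.3,9.7]
    - [-1.9,-0.17,7.3,9.7]

```text
time: 7.25
tool_pos: [0.4302, 0.2243, 0.1479]
tcp_rot: [-179.8, 0.1, 97.9]
contact_force: [0.4, -0.4, -1.4]
grip_width: 0.0852
grasp_force: 0.0
```

Run:
```python
from h import *
delta(die(0,0,.109),DY+90)
im,W=take('scene','s3'); im2,W2=take('top','t3')
a=cv2.resize(im[130:280,230:380],None,fx=3,fy=3,interpolation=cv2.INTER_CUBIC); b=cv2.resize(im2[200:300,200:317],None,fx=3,fy=4.5)
cv2.imwrite('pics/c3.png',np.hstack([a,b])[...,::-1])
```

```text
delta cm [-0.01  0.1   3.89] turn 0.3 | at [0.4302 0.2243 0.1479] [-1.798e+02  1.000e-01  9.790e+01] F [ 0.4 -0.4 -1.4] w 0.0852 t 7.25
```

View pics/c3.png

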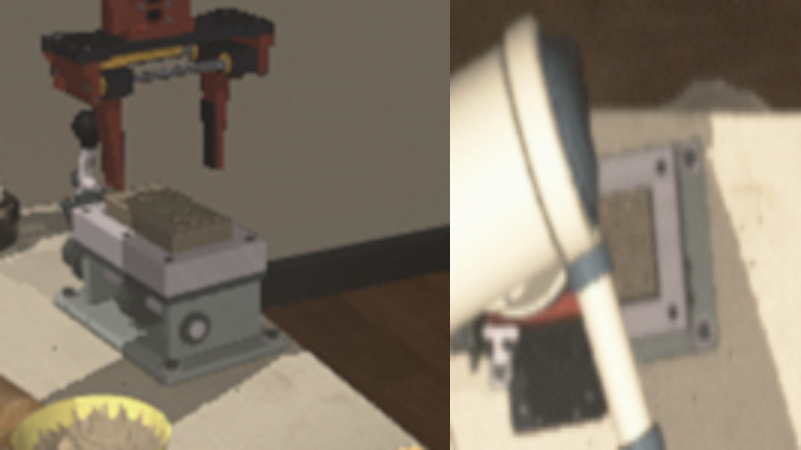

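The fingers straddle the tile and the knob is clear. Descending.

servo_tool:
  series:
    - [0,0,1,0.3]
    - [0,0,2,0.3]
    - [0,0,3,0.3]
    - [0,0,3.5,0.3]
    - [0,0,3.5,0.3]

```text
time: 7.85
tool_pos: [0.4307, 0.2245, 0.1142]
tcp_rot: [-179.9, 0.0, 97.6]
contact_force: [-0.2, -0.2, 1.2]
grip_width: 0.085
grasp_force: 0.0
```

servo_tool:
  series:
    - [0,0,0,0]
    - [0,0,0,0]
    - [0,0,0,0]
    - [0,0,0,0]
    - [0,0,0,0]

```text
time: 8.35
tool_pos: [0.4314, 0.2248, 0.1158]
tcp_rot: [180.0, -0.0, 97.6]
contact_force: [-0.1, 0.3, 0.4]
grip_width: 0.0851
grasp_force: 0.0
```

Run:
```python
from h import *
delta(die(0,0,.1095),DY+90)
```

```text
delta cm [-0.04 -0.04  0.63] turn 0.0 | at [0.4314 0.2248 0.1158] [180.   -0.   97.6] F [-0.1  0.3  0.4] w 0.0851 t 8.35
```

servo_tool:
  series:
    - [0,0,0.3,0]
    - [0,0,0.6,0]
    - [0,0,0.6,0]
    - [0,0,0.6,0]
    - [0,0,0.6,0]

```text
time: 8.85
tool_pos: [0.4313, 0.2247, 0.1096]
tcp_rot: [180.0, -0.0, 97.6]
contact_force: [0.4, -0.2, 0.1]
grip_width: 0.0851
grasp_force: 0.0
```

servo_tool:
  series:
    - [0,0,0,0]
    - [0,0,0,0]
    - [0,0,0,0]
    - [0,0,0,0]
    - [0,0,0,0]
  grip: 5

```text
time: 9.35
tool_pos: [0.431, 0.2247, 0.1096]
tcp_rot: [-180.0, 0.0, 97.6]
contact_force: [-2.7, -0.8, 1.6]
grip_width: 0.0558
grasp_force: 30.0
```

servo_tool:
  series:
    - [0,0,0,0]
    - [0,0,0,0]
    - [0,0,0,0]
    - [0,0,0,0]
    - [0,0,0,0]

```text
time: 9.85
tool_pos: [0.431, 0.2247, 0.1096]
tcp_rot: [-180.0, 0.0, 97.6]
contact_force: [-3.9, -1.5, 2.9]
grip_width: 0.0559
grasp_force: 30.0
```

servo_tool:
  series:
    - [0,0,-0.3,0]
    - [0,0,-0.6,0]
    - [0,0,-0.9,0]
    - [0,0,-1.2,0]
    - [0,0,-1.5,0]

```text
time: 10.35
tool_pos: [0.4317, 0.2248, 0.125]
tcp_rot: [179.9, -0.0, 97.6]
contact_force: [-0.8, 0.5, -2.8]
grip_width: 0.0561
grasp_force: 30.0
```

servo_tool:
  series:
    - [0,0,-1,0]
    - [0,0,-2.5,0]
    - [0,0,-4,0]
    - [0,0,-5.5,0]
    - [0,0,-6,0]

```text
time: 10.85
tool_pos: [0.4321, 0.2251, 0.1878]
tcp_rot: [179.8, -0.1, 97.6]
contact_force: [-0.0, 0.6, -2.3]
grip_width: 0.0554
grasp_force: 30.0
```

Run:
```python
from h import *
delta((.425,-.168,.16),89.5)
im,W=take('scene','s4'); im2,W2=take('top','t4')
a=cv2.resize(im[100:250,230:380],None,fx=3,fy=3,interpolation=cv2.INTER_CUBIC); b=cv2.resize(im2[225:297,360:510],None,fx=3,fy=3); b=np.vstack([b,np.zeros((450-216,450,3),np.uint8)])
b2=im2[200:300,170:320]; b[216:416]=cv2.resize(b2,(450,200))
cv2.imwrite('pics/c4.png',np.hstack([a,b])[...,::-1])
```

```text
delta cm [-38.87  -5.93   2.71] turn 8.1 | at [0.4321 0.2251 0.1878] [ 1.798e+02 -1.000e-01  9.760e+01] F [-0.   0.6 -2.3] w 0.0554 t 10.85
```

View pics/c4.png

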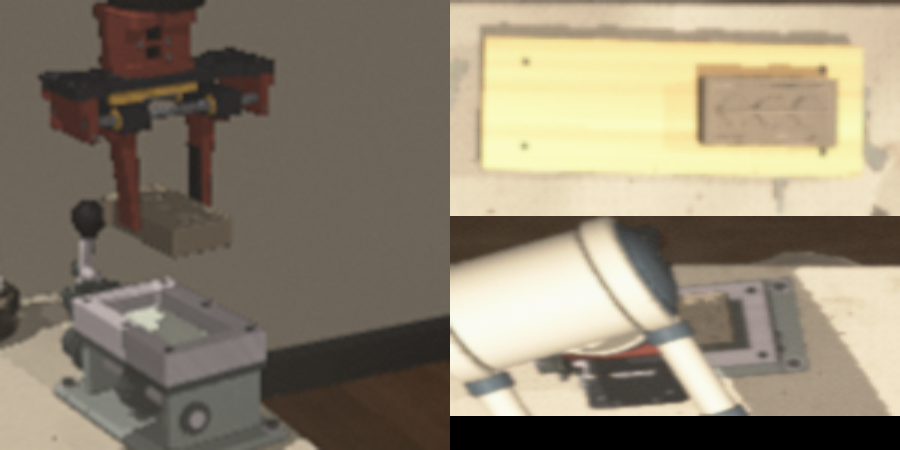

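The tile is held level above the empty cavity, and the board is undisturbed. I'll carry it along -y and refine the board geometry from the picture already saved.

servo_tool:
  series:
    - [-2,-0.3,0,1]
    - [-5,-0.8,0,2]
    - [-9,-1.4,0,4]
    - [-13,-2,0,6]
    - [-17,-2.6,0,8.1]

```text
time: 11.45
tool_pos: [0.4274, 0.0515, 0.1837]
tcp_rot: [-179.9, 0.0, 89.5]
contact_force: [1.5, -1.0, -3.2]
grip_width: 0.0555
grasp_force: 30.0
```

Run:
```python
from h import *
im=np.load('t4.npz')['im']; g=im.astype(float)
def edge(line,lo,hi,sgn):  # subpixel location of strongest gradient
    d=sgn*np.diff(line)[lo:hi]; d=np.clip(d,0,None); k=np.argmax(d); s=slice(max(k-1,0),k+2); return lo+np.average(np.arange(len(d))[s],weights=d[s]+1e-9)+.5
S=g.sum(-1); B=g[...,2]; R=g[...,0]-g[...,2]
# done tile: rows of top/bottom edges at columns, cols of left/right edges at rows
cols=np.arange(449,486,4); rows=np.arange(254,270,2)
S2=cv2.GaussianBlur(S,(0,0),.7)
top=[(c,edge(S2[:,c],245,256,-1)) for c in cols]; bot=[(c,edge(S2[:,c],266,280,1)) for c in cols]
lef=[(edge(S2[r],440,452,1),r) for r in rows]; rig=[(edge(S2[r],480,495,1),r) for r in rows]
for n,q in(('top',top),('bot',bot),('left',lef),('right',rig)):
    P=ray('top',q,.052)[:,:2]*1000; v=P[:,0] if n in('top','bot') else P[:,1]; w=P[:,1] if n in('top','bot') else P[:,0]
    print(n,np.round(v,1),'slope deg',round(np.degrees(np.polyfit(w,v,1)[0]),2))
R2=cv2.GaussianBlur(R,(0,0),.7)
cols=np.arange(385,440,6); rows=np.arange(245,280,4)
bt=[(c,edge(R2[:,c],228,246,1)) for c in cols]; bb=[(c,edge(R2[:,c],274,292,-1)) for c in cols]
bl=[(edge(R2[r],362,380,1),r) for r in rows]; br=[(edge(R2[r],490,507,-1),r) for r in rows]
for n,q in(('bt',bt),('bb',bb),('bl',bl),('br',br)):
    P=ray('top',q,.028)[:,:2]*1000; v=P[:,0] if n[1] in 'tb' else P[:,1]; w=P[:,1] if n[1] in'tb' else P[:,0]
    print(n,np.round(v,1),'slope deg',round(np.degrees(np.polyfit(w,v,1)[0]),2))
```

```text
top [461.9 461.9 460.6 460.3 460.7 462.2 461.1 460.6 460.8 461.2] slope deg 0.37
bot [394.9 394.7 394.9 395.  394.9 394.8 394.7 394.7 394.5 387.7] slope deg 2.36
left [-258.9 -258.8 -258.8 -258.8 -258.6 -258.7 -258.7 -258.5] slope deg -0.56
right [-369.  -369.  -368.8 -368.7 -368.5 -368.4 -368.3 -368.2] slope deg -1.39
bt [486.2 485.8 484.6 484.9 484.8 484.8 484.5 484.1 482.9 482.9] slope deg 1.23
bb [372.4 372.8 372.4 372.  371.9 371.7 372.1 372.2 391.3 370.6] slope deg -2.6
bl [-78.2 -77.7 -77.8 -76.5 -76.1 -76.1 -76.4 -76.  -76. ] slope deg -1.63
br [-399.7 -399.4 -399.  -398.6 -398.2 -398.4 -399.1 -398.2 -398.8] slope deg -0.68
```

servo_tool:
  series:
    - [-4,0,0,0.3]
    - [-8,0,0,0.3]
    - [-12,0.1,0,0.3]
    - [-16,0.1,0,0.3]
    - [-20,0.2,0,0.3]

```text
time: 11.95
tool_pos: [0.4278, -0.1487, 0.1838]
tcp_rot: [-180.0, -0.0, 89.2]
contact_force: [0.8, -1.0, -3.2]
grip_width: 0.0558
grasp_force: 30.0
```

servo_tool:
  series:
    - [-0.5,0,0,0]
    - [-1,0,0,0]
    - [-1,0,0,0]
    - [-1,0,0,0]
    - [-1,0,0,0]

```text
time: 12.45
tool_pos: [0.4284, -0.1562, 0.1846]
tcp_rot: [180.0, -0.0, 89.3]
contact_force: [-0.7, -0.1, -2.8]
grip_width: 0.0558
grasp_force: 30.0
```

Run:
```python
from h import *
delta((.425,-.166,.052),89.2)
```

```text
delta cm [-0.99 -0.33 13.26] turn 0.1 | at [ 0.4284 -0.1562  0.1846] [180.   -0.   89.3] F [-0.7 -0.1 -2.8] w 0.0558 t 12.45
```

servo_tool:
  series:
    - [-0.5,-0.2,2,0]
    - [-1,-0.33,4,0]
    - [-1,-0.33,6.5,0]
    - [-1,-0.33,9,0]
    - [-1,-0.33,10,0]

```text
time: 12.95
tool_pos: [0.4238, -0.1659, 0.0819]
tcp_rot: [-179.8, -0.1, 89.3]
contact_force: [-1.3, -0.2, -3.1]
grip_width: 0.0556
grasp_force: 30.0
```

servo_tool:
  series:
    - [0,0,0.6,0]
    - [0,0,1.2,0]
    - [0,0,1.8,0]
    - [0,0,2.3,0]
    - [0,0,2.3,0]

```text
time: 13.45
tool_pos: [0.4246, -0.1671, 0.0611]
tcp_rot: [-180.0, -0.0, 89.2]
contact_force: [-0.6, -0.3, -3.7]
grip_width: 0.0555
grasp_force: 30.0
```

Run:
```python
from h import *
delta((.425,-.166,.052),89.2)
im,W=take('scene','s5')
c=proj('scene',[(.425,-.166,.03)])[0].astype(int);print(c)
x,y=c-[75,65]
cv2.imwrite('pics/c5.png',cv2.resize(im[y:y+130,x:x+170],None,fx=4.5,fy=4.5,interpolation=cv2.INTER_CUBIC)[...,::-1])
```

```text
delta cm [0.11 0.04 0.91] turn 0.0 | at [ 0.4246 -0.1671  0.0611] [-180.    -0.    89.2] F [-0.6 -0.3 -3.7] w 0.0555 t 13.45
[365 303]
```

View pics/c5.png

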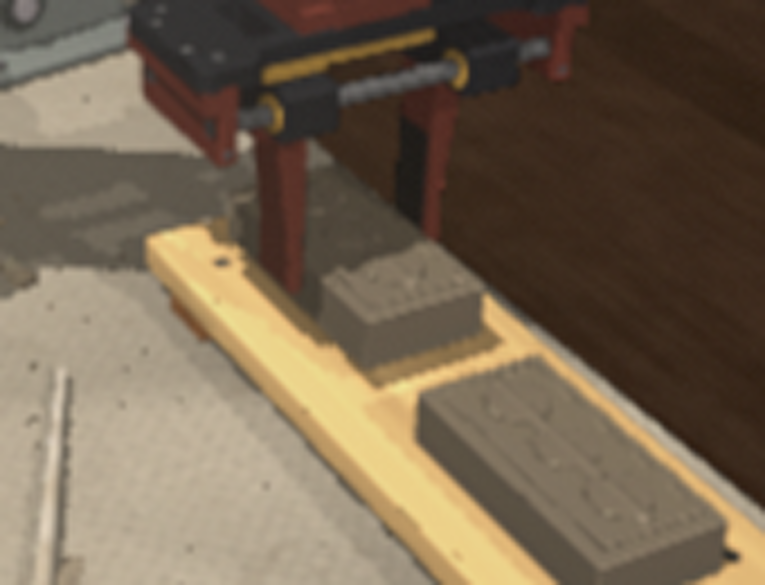

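The tile hangs level in line with the finished one, about 1 cm above the board with a clear gap. I'll lower it gently.

servo_tool:
  series:
    - [0.1,0,0.3,0]
    - [0.1,0,0.6,0]
    - [0.1,0,0.8,0]
    - [0.1,0,0.95,0]
    - [0.1,0,1.05,0]

```text
time: 14.0
tool_pos: [0.4247, -0.1662, 0.0509]
tcp_rot: [-180.0, -0.0, 89.2]
contact_force: [-0.2, 0.0, -2.9]
grip_width: 0.0555
grasp_force: 30.0
```

servo_tool:
  series:
    - [0,0,0,0]
    - [0,0,0.05,0]
    - [0,0,0.05,0]
    - [0,0,0.1,0]
    - [0,0,0.1,0]

```text
time: 14.5
tool_pos: [0.4249, -0.1662, 0.0504]
tcp_rot: [180.0, 0.0, 89.2]
contact_force: [-0.8, 0.3, -2.5]
grip_width: 0.0559
grasp_force: 30.0
```

servo_tool:
  series:
    - [0,0,0.03,0]
    - [0,0,0.06,0]
    - [0,0,0.09,0]
    - [0,0,0.12,0]
    - [0,0,0.12,0]

```text
time: 15.0
tool_pos: [0.4249, -0.1662, 0.0503]
tcp_rot: [180.0, 0.0, 89.2]
contact_force: [-4.2, 2.8, 7.3]
grip_width: 0.0562
grasp_force: 30.0
```

Run:
```python
from h import *
delta((.425,-.166,.049),89.2)
```

```text
delta cm [0.02 0.01 0.13] turn 0.0 | at [ 0.4249 -0.1662  0.0503] [180.    0.   89.2] F [-4.2  2.8  7.3] w 0.0562 t 15.0
```

Contact reads +7 N, so the tile is on the board. Releasing and rising.

servo_tool:
  series:
    - [0,0,0,0]
    - [0,0,0,0]
    - [0,0,0,0]
    - [0,0,0,0]
    - [0,0,0,0]
  grip: 7.6

```text
time: 15.5
tool_pos: [0.4248, -0.1662, 0.0487]
tcp_rot: [-180.0, -0.0, 89.2]
contact_force: [-0.5, 0.3, 0.0]
grip_width: 0.0764
grasp_force: 0.0
```

servo_tool:
  series:
    - [0,0,-0.5,0]
    - [0,0,-2,0]
    - [0,0,-4,0]
    - [0,0,-7,0]
    - [0,0,-10,0]

```text
time: 16.0
tool_pos: [0.4247, -0.1661, 0.151]
tcp_rot: [180.0, 0.0, 89.2]
contact_force: [0.7, -0.5, -0.4]
grip_width: 0.0763
grasp_force: 0.0
```

servo_tool:
  series:
    - [2,0,-4,-8]
    - [6,0,-6,-16]
    - [10,0,-6,-24]
    - [14,0,-6,-32]
    - [18,0,-6,-40]
  grip: 5.5

```text
time: 16.5
tool_pos: [0.4272, 0.0152, 0.2108]
tcp_rot: [179.9, 0.1, 129.5]
contact_force: [1.4, 0.3, -0.0]
grip_width: 0.055
grasp_force: 0.0
```

Run:
```python
from h import *
t=knob(.8); t[2]=.235
delta(t,DY+180)
```

```text
delta cm [26.32 19.54 -2.42] turn -58.1 | at [0.4272 0.0152 0.2108] [1.799e+02 1.000e-01 1.295e+02] F [ 1.4  0.3 -0. ] w 0.055 t 16.5
```

servo_tool:
  series:
    - [3,2.2,-2.4,-8]
    - [6.5,4.8,-2.4,-16]
    - [10,7.4,-2.4,-24]
    - [13,9.7,-2.4,-32]
    - [16,11.9,-2.4,-40]

```text
time: 17.0
tool_pos: [0.4179, 0.2148, 0.2345]
tcp_rot: [179.9, 0.1, 169.6]
contact_force: [1.5, 0.2, -0.3]
grip_width: 0.055
grasp_force: 0.0
```

Run:
```python
from h import *
t=knob(.8); t[2]=.235
delta(t,DY+180)
im,d=snapshot('top'); cv2.imwrite('pics/t6.png',im[...,::-1]); np.savez('t6.npz',im=im,W=cloud('top',d))
cv2.imwrite('pics/c6.png',cv2.resize(im[225:297,360:510],None,fx=5,fy=5,interpolation=cv2.INTER_CUBIC)[...,::-1])
```

```text
delta cm [ 3.05 12.43 -0.04] turn -18.0 | at [0.4179 0.2148 0.2345] [1.799e+02 1.000e-01 1.696e+02] F [ 1.5  0.2 -0.3] w 0.055 t 17.0
```

View pics/c6.png

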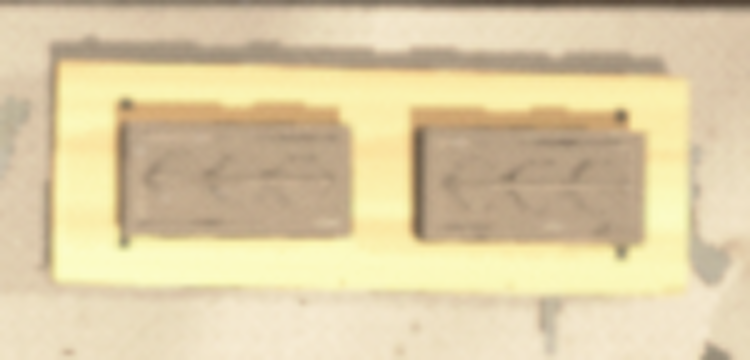

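Both tiles lie in line: crop columns 125–350 for the new one and 423–645 for the finished one, with matching top and bottom rows and a 3 cm gap. The new tile is wholly on the board, and the finished one has not moved. Now the lever.

servo_tool:
  series:
    - [0.7,3,0,-6]
    - [1.5,6,0,-12]
    - [2.3,9,0,-18]
    - [3,12.4,0,-18]
    - [3,12.4,0,-18]

```text
time: 17.55
tool_pos: [0.4113, 0.3432, 0.2332]
tcp_rot: [179.9, -0.0, -172.6]
contact_force: [-0.9, -1.0, -0.2]
grip_width: 0.0551
grasp_force: 0.0
```

Run:
```python
from h import *
t=knob(.8); t[2]-=.008
delta(t,DY+180)
```

```text
delta cm [ 0.1  -0.05  9.15] turn -0.2 | at [0.4113 0.3432 0.2332] [ 179.9   -0.  -172.6] F [-0.9 -1.  -0.2] w 0.0551 t 17.55
```

servo_tool:
  series:
    - [0,0,2,0]
    - [0,0,4.5,0]
    - [0,0,7,0]
    - [0,0,8.5,0]
    - [0,0,8.9,0]

```text
time: 18.05
tool_pos: [0.4116, 0.3394, 0.1425]
tcp_rot: [-179.9, -0.1, -172.8]
contact_force: [1.0, -0.1, 0.5]
grip_width: 0.0548
grasp_force: 0.0
```

servo_tool:
  series:
    - [0,0,0,0]
    - [0,0,0,0]
    - [0,0,0,0]
    - [0,0,0,0]
    - [0,0,0,0]
  grip: 2.6

```text
time: 18.55
tool_pos: [0.4123, 0.3417, 0.1454]
tcp_rot: [179.8, 0.1, -172.7]
contact_force: [0.6, 4.9, 3.7]
grip_width: 0.0305
grasp_force: 30.0
```

Run:
```python
from h import *
t=knob(.8); t[2]-=.008
delta(t,DY+180)
```

```text
delta cm [0.18 0.11 0.37] turn -0.3 | at [0.4123 0.3417 0.1454] [ 1.798e+02  1.000e-01 -1.727e+02] F [0.6 4.9 3.7] w 0.0305 t 18.55
```

servo_tool:
  series:
    - [-0.9,0,0.17,0]
    - [-1.79,0,0.42,0]
    - [-2.65,0,0.73,0]
    - [-3.49,0,1.12,0]
    - [-4.29,0,1.57,0]

```text
time: 19.05
tool_pos: [0.4553, 0.3476, 0.1294]
tcp_rot: [179.8, 0.2, -172.7]
contact_force: [-1.8, 6.6, 3.7]
grip_width: 0.0302
grasp_force: 30.0
```

servo_tool:
  series:
    - [-0.76,0,0.51,0]
    - [-1.48,0,1.08,0]
    - [-2.16,0,1.71,0]
    - [-2.78,0,2.39,0]
    - [-3.34,0,3.12,0]

```text
time: 19.55
tool_pos: [0.489, 0.3522, 0.0984]
tcp_rot: [179.8, 0.3, -172.7]
contact_force: [1.9, 7.8, 3.7]
grip_width: 0.0307
grasp_force: 30.0
```

servo_tool:
  series:
    - [0,0,0,0]
    - [0,0,0,0]
    - [0,0,0,0]
    - [0,0,0,0]
    - [0,0,0,0]

```text
time: 20.05
tool_pos: [0.4889, 0.3522, 0.0983]
tcp_rot: [179.8, 0.3, -172.7]
contact_force: [4.0, 8.6, 0.1]
grip_width: 0.0305
grasp_force: 30.0
```

Run:
```python
from h import *
t=knob(0); t[2]-=.008
delta(t,DY+180)
```

```text
delta cm [0.28 0.09 0.34] turn -0.3 | at [0.4889 0.3522 0.0983] [ 179.8    0.3 -172.7] F [4.  8.6 0.1] w 0.0305 t 20.05
```

servo_tool:
  series:
    - [0,0,0,0]
    - [0,0,0,0]
    - [0,0,0,0]
    - [0,0,0,0]
    - [0,0,0,0]
  grip: 5.5

```text
time: 20.55
tool_pos: [0.4876, 0.3497, 0.0967]
tcp_rot: [-180.0, -0.0, -172.8]
contact_force: [-0.7, -0.8, -0.4]
grip_width: 0.055
grasp_force: 0.0
```

servo_tool:
  series:
    - [0,0,-1,0]
    - [0,0,-3,0]
    - [0,0,-6,0]
    - [0,0,-9,0]
    - [0,0,-12,0]

```text
time: 21.05
tool_pos: [0.4876, 0.3499, 0.219]
tcp_rot: [180.0, 0.0, -172.8]
contact_force: [1.0, -0.5, -0.5]
grip_width: 0.0552
grasp_force: 0.0
```

servo_tool:
  series:
    - [3,-2,0,0]
    - [6,-5,0,0]
    - [9,-8,0,0]
    - [12,-11,0,0]
    - [14,-14,0,0]

```text
time: 21.55
tool_pos: [0.3649, 0.1924, 0.218]
tcp_rot: [180.0, 0.1, -172.7]
contact_force: [-0.0, 0.0, 0.9]
grip_width: 0.0552
grasp_force: 0.0
```

Run:
```python
from h import *
s=readout.get_state(); print(s['tool_pos'],s['contact_force'],s['time'])
for n in('scene','top'):
    im,W=take(n,n+'7'); g=cv2.GaussianBlur(im.astype(np.float32).sum(-1),(0,0),1)
    for q in(0,.4,.8):
        u,v=proj(n,[knob(q)])[0]; ui,vi=int(round(u)),int(round(v)); print(n,q,round(u),round(v),'dark px',int((g[vi-3:vi+4,ui-3:ui+4]<130).sum()),'of 49', 'P',np.nanmedian(W[vi-1:vi+2,ui-1:ui+2].reshape(-1,3),axis=0).round(3))
W=np.load('top7.npz')['W']; v,u=np.mgrid[0:480,0:640]; m=(u>378)&(u<432)&(v>245)&(v<275)&(W[...,2]>.042); print('tile z',np.nanmedian(W[m][:,2]),W[m][:,:2].mean(0))
D=die(0,0,.07)
im=np.load('top7.npz')['im']; u,v=proj('top',[D])[0].astype(int); print('cavity floor z',np.nanmedian(W[v-3:v+4,u-3:u+4,2]))
```

```text
[0.36488578 0.19243316 0.2179814 ] [-0.02385745  0.04836404  0.91473908] 21.55
scene 0 284 183 dark px 15 of 49 P [0.478 0.339 0.108]
scene 0.4 273 174 dark px 0 of 49 P [ 0.967  1.653 -0.311]
scene 0.8 259 171 dark px 0 of 49 P [ 0.885  1.66  -0.284]
top 0 191 233 dark px 0 of 49 P [0.484 0.348 0.118]
top 0.4 189 246 dark px 0 of 49 P [0.461 0.384 0.001]
top 0.8 189 264 dark px 0 of 49 P [0.415 0.382 0.001]
tile z 0.05421383096504234 [ 0.42565705 -0.16557361]
cavity floor z 0.5911949037405617
```

The knob's surface is at the home position in both cameras, and the tile lies flat on the board. I'll let the arm settle, then hand in.

servo_tool:
  series:
    - [0,0,-1,0]
    - [0,0,-2,0]
    - [0,0,-2,0]
    - [0,0,-2,0]
    - [0,0,-2,0]

```text
time: 22.15
tool_pos: [0.3665, 0.194, 0.2365]
tcp_rot: [-180.0, -0.1, -172.7]
contact_force: [1.1, 0.7, 0.2]
grip_width: 0.0551
grasp_force: 0.0
```

```bash
python3 -c "
from bench import finish_job; print(finish_job())"
```

```text
the job is handed in; nothing more can be done
None
```

The job is handed in at about 22 s: the tile was raised two clicks, lifted out and laid flat, face up, in line with the untouched finished tile, and the lever is back at home; one picture I viewed was 900 px wide, over the 800 limit.

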